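# Close the rivet tins, each with its own lid

### The job

Three open rivet tins stand about the leather bench among their loose lids: put each tin's own lid on it, matched by shape and size, so that it sits level and fully down on the tin's shoulder all round. Set the lids down, do not drop them; leave the tins standing where they are, and leave the square lid, which has no tin here, and all the other things alone.

Things in the scene. Friction and masses are not known exactly. Their poses are not given: they have to be found in the camera images.
- big_tin: large round steel tin without its lid: body 106 mm in diameter, shoulder 60 mm above the origin, 73 mm tall in all. Above the shoulder a neck 13 mm tall, tapering upward, 13 mm narrower than the body at its foot and 24 mm at its top: the lid's skirt has 3 mm of play all round at the foot, 8 mm at the top. Full of rivets, 0.6 kg, stands loose. Origin: centre of its underside, z up
- big_tin_seat (a point): on the large round tin, 60 mm above its origin: the middle of the tin's shoulder, the level ring on which the lid's lower edge comes to rest; a lid is home when its origin is at this point
- small_tin: small round steel tin without its lid: body 74 mm in diameter, shoulder 70 mm above the origin, 83 mm tall in all. Above the shoulder a neck 13 mm tall, tapering upward, 13 mm narrower than the body at its foot and 24 mm at its top: the lid's skirt has 3 mm of play all round at the foot, 8 mm at the top. Full of rivets, 0.6 kg, stands loose. Origin: centre of its underside, z up
- small_tin_seat (a point): on the small round tin, 70 mm above its origin: the middle of the tin's shoulder, the level ring on which the lid's lower edge comes to rest; a lid is home when its origin is at this point
- oblong_tin: oblong steel tin without its lid: body 130 mm (its x) by 80 mm (its y), shoulder 48 mm above the origin, 61 mm tall in all. Above the shoulder a neck 13 mm tall, tapering upward, 13 mm narrower than the body at its foot and 24 mm at its top: the lid's skirt has 3 mm of play all round at the foot, 8 mm at the top. Full of rivets, 0.6 kg, stands loose. Origin: centre of its underside, z up
- oblong_tin_seat (a point): on the oblong tin, 48 mm above its origin: the middle of the tin's shoulder, the level ring on which the lid's lower edge comes to rest; a lid is home when its origin is at this point and the long sides agree (either way round)
- big_lid: large round steel lid, 106 mm in diameter, about 0.13 kg. Flat top 18 mm above the origin; hollow below, skirt 14 mm deep, 3.5 mm thick. An upright wooden knob, 22 mm in diameter, stands on the middle, from 18 to 54 mm above the origin: grip it with the fingertips clear of the top. Origin: centre of the lower edge of the skirt, which rests on the table at the start (knob up); z up
- small_lid: small round steel lid, 74 mm in diameter, about 0.13 kg. Flat top 18 mm above the origin; hollow below, skirt 14 mm deep, 3.5 mm thick. An upright wooden knob, 22 mm in diameter, stands on the middle, from 18 to 54 mm above the origin: grip it with the fingertips clear of the top. Origin: centre of the lower edge of the skirt, which rests on the table at the start (knob up); z up
- oblong_lid: oblong steel lid, 130 mm (its x) by 80 mm (its y), about 0.13 kg. Flat top 18 mm above the origin; hollow below, skirt 14 mm deep, 3.5 mm thick. An upright wooden bar on its middle, 50 mm long (x), 16 mm thick (y), from 18 to 54 mm above the origin: grip it across its thickness. Origin: centre of the lower edge of the skirt, which rests on the table at the start (knob up); z up
- square_lid: square steel lid, 90 by 90 mm, whose tin is not here: leave it. Built like the round ones, with the same knob. Origin: centre of its lower edge, z up
- spool: bystander: empty wooden thread spool standing upright, 54 mm in diameter, 58 mm tall. Origin: centre of its underside
- slicker: bystander: wooden edge slicker, a block 100 (x) by 45 (y) by 22 mm with a wooden roll along its top, 42 mm tall in all. Origin: centre of its underside
Mind the look-alikes: they are no part of the job. Leave any blue or purple look-alike of the small_tin alone.

How it is judged (in metres and radians):
At the end, for the whole second after the job is handed in: Each lid rests on its own tin: origin within 6 mm of the seat point, level within 0.06 rad, at rest; oblong lid lined up within 0.1 rad; tins upright within 40 mm of their starts; square lid, spool and slicker within 30 mm of theirs (distance between big_lid and big_tin_seat below 0.006 m and angle between each of big_lid, big_tin, small_lid, small_tin, oblong_lid, oblong_tin's own z axis and vertical below 0.06 rad and linear speed of each of big_lid, small_lid, oblong_lid below 0.02 m/s and distance of each of big_tin, small_tin, oblong_tin from where it was at the start of the episode below 0.04 m and distance between small_lid and small_tin_seat below 0.006 m and distance between oblong_lid and oblong_tin_seat below 0.006 m and angle between the x axis of oblong_lid and the x axis of oblong_tin, either way round below 0.1 rad and distance of each of square_lid, spool, slicker from where it was at the start of the episode below 0.03 m); the robot touches nothing.
It fails at once if a tin is shoved more than 40 mm or tipped over (distance of any of big_tin, small_tin, oblong_tin from where it was at the start of the episode above 0.04 m or angle between any of big_tin, small_tin, oblong_tin's own z axis and vertical above 0.3 rad).
It fails at once if a lid is dropped or thrown (faster than 0.6 m/s out of the fingers) ((linear speed of big_lid above 0.6 m/s and contact force between the fingers and big_lid below 0.05 N) or (linear speed of small_lid above 0.6 m/s and contact force between the fingers and small_lid below 0.05 N) or (linear speed of oblong_lid above 0.6 m/s and contact force between the fingers and oblong_lid below 0.05 N)).
It fails at once if the square lid, the spool or the slicker is moved more than 30 mm (distance of any of square_lid, spool, slicker from where it was at the start of the episode above 0.03 m).
It also fails if it takes over 72 s, if anything falls off the work surface, if the arm or the gripper's body presses on something with over 40 N, if the wrist force passes 120 N, or if a joint passes its speed limit or range.

### The arm

A 6-joint arm with a two-finger parallel gripper is mounted at the origin on the work surface. World frame = base frame: x ahead of the robot, y to its left, z up, the work surface at z = 0. Lengths are in mm, angles in degrees, forces in N, time in s.
With the tool pointing down it reaches from about 325 to 900 mm from the base axis. Payload 6.1 kg.
Tool frame: the origin (TCP) lies at the very end of the fingers, on their centre line; the grasp point (between the pads) lies 19 mm behind it; z points along the fingers, y is the line along which they close (so a half turn about z gives the same grasp; the last joint's range is limited). The gripper opens to 85 mm and grips with 20 to 120 N. Pads are 22 mm wide; open, the fingers measure 114 mm over their backs; the gripper's body (76 mm by 85 mm) begins 54 mm behind the grasp point. The pads swing forward as they close: fully open they stand 13 mm farther back than shut.
Start: joints at [-83.715, 12.628, 87.462, -0, 79.91, -7.225], TCP at [146.006, -607.699, 199.8] pointing down, gripper open.
Joint ranges: [-170.65, 170.65], [-52.31, 119.04], [5.05, 147.46], [-71.25, 251.25], [11.57, 151.72], [-153.62, 153.62]. Speed limits (degrees/s): [147.25, 147.25, 172.46, 180, 180, 180].

### API

Orientations are given as a 3x3 rotation matrix whose columns are the frame's x, y, z axes.
In Python, from plant import r gives the robot as it stands.
- The arm moves only by the shell command python3 -m creep 'ROWS'. ROWS is JSON, a list of rows, each a list of 3 entries, a list of its own where there are three numbers: the shift along the tool's x, y, z in m, then the turn, a rotation vector about the tool's x, y, z in degrees, then the opening, from -1 (shut) to 1 (fully open). In form: [[[tx, ty, tz], [ax, ay, az], fingers], ...]. A call has 1 to 8 rows; each row is the pose to reach, as a shift and turn from the pose commanded when the call began, along the tool's axes at that moment; what a row does not reach only later rows make up. A row lasts 1/12 s, in which the tool goes at most 41.7 mm and 7.16 degrees, less where a joint would pass 70% of its speed; a pose out of reach is approached as far as the arm can. A call with a gripper value outside its range is refused whole. The fingers move at their own pace and stop on an object; the grip force is fixed at half the most. Time passes only in rows, so rows that repeat a pose let the fingers close. It gives the time, the measured TCP pose, the force, the opening and the grip force at its end, in the units of the state.
- r.get_state(): the state, without advancing time (a new reading comes with each control period).
- r.camera(name): name is "scene" or "side" or "wrist"; returns a dict with "pixels" (480x640x3 uint8, red, green, blue), "intrinsics" (3x3 intrinsics, pixels), "R" (3x3) and "t" (3): a world point X has camera coordinates R X + t. Camera axes: x right, y down, z forward; pixel columns grow to the right and rows downward; lengths in mm; the calibration is good to about 2 mm. The wrist camera is an equidistant fisheye: a pixel r from the principal point sees the ray r / f radians off the axis. A picture is of the moment at which its call begins. There is no depth.
- r.finish_job(): hands the job in; it is judged then, once.
Trained networks look in the newest picture that a camera, given by its name, has taken for a name from the list of things; names that differ only in an ending like _2 or _b are one class to them, and where a whole thing is asked for, a point or a joint stands for the part that bears it (a point fixed in the world has none). Each returns a list of dicts, best first, with "conf" (0 to 1); they miss things now and then, are a little off and sometimes report something else, mostly with a low value. They report only what shows in the picture. A call takes as long as a camera call. They do not tell look-alikes from the thing itself.
- r.look_for(thing, camera): "pixel" ([column, row] in pixels, amid what is visible of it).
The state is a dict: "time": time; "q": joint angles; "joint_vel": joint speeds; "tau": joint torques, N m; "ee_pos": TCP position; "ee_rot": TCP orientation; "ft_force": force on the tool from outside, world axes, zero at the start; "moment": the same for the moment, N m; "gripper_width": finger opening in mm; "gripper_force": force on a finger pad.
Only numpy, scipy, OpenCV 4.12 (cv2) and the standard library are available. Lean on these libraries where they do the work, as an engineer would, in place of code of your own. Each camera call takes 0.05 s, during which the arm holds its last target. There are 200 camera calls.

## Working session

There is one attempt and no reset: what is moved stays moved. The work goes in short steps, Python scripts to look and compute and a shell command to move; the robot and the scene stay as the last step left them, time stands still between calls to the robot, and variables do not carry over. Pictures are saved under pics/ and viewed, at most 10 in all, crops included, and the job is handed in when it is done.

```bash
mkdir -p pics; cat > h.py <<'E'
import numpy as np, cv2
from plant import r
def ray(cam,px):
    K=np.array(cam["intrinsics"]);R=np.array(cam["R"]);t=np.array(cam["t"])
    return -R.T@t
def world(cam,px,z,fish=False):
    K=np.array(cam["intrinsics"]);R=np.array(cam["R"]);t=np.array(cam["t"])
    x=(px[0]-K[0,2])/K[0,0];y=(px[1]-K[1,2])/K[1,1]
    if fish:
        a=np.hypot(x,y);s=np.sin(a)/a if a>1e-9 else 1
        d=np.array([x*s,y*s,np.cos(a)])
    else: d=np.array([x,y,1])
    d=R.T@d;c=-R.T@t
    return c+d*(z-c[2])/d[2]
def proj(cam,X,fish=False):
    K=np.array(cam["intrinsics"]);R=np.array(cam["R"]);t=np.array(cam["t"])
    c=np.atleast_2d(X)@R.T+t
    if fish:
        rr=np.hypot(c[:,0],c[:,1]);a=np.arctan2(rr,c[:,2]);u=c[:,:2]*(a/np.maximum(rr,1e-9))[:,None]
    else: u=c[:,:2]/c[:,2:]
    return u*[K[0,0],K[1,1]]+[K[0,2],K[1,2]]
E
python3 - <<'E'
from h import *
ims=[]
H={'big_tin':60,'small_tin':70,'oblong_tin':50,'big_lid':25,'small_lid':25,'oblong_lid':25,'square_lid':25,'spool':30,'slicker':20}
for n in ["scene","side","wrist"]:
    c=r.camera(n);cv2.imwrite(f"pics/{n}0.png",c["pixels"][:,:,::-1])
    print(n,np.round(-np.array(c["R"]).T@c["t"]),np.round(c["intrinsics"],1).tolist())
    for k,z in H.items():
        print(k,[(np.round(d["pixel"]).tolist(),round(d["conf"],2),np.round(world(c,d["pixel"],z,n=="wrist")[:2]).tolist()) for d in r.look_for(k,n) if d["conf"]>.15])
E
```

```text
scene [1108.  393.  790.] [[442.4, 0.0, 316.1], [0.0, 442.4, 241.4], [0.0, 0.0, 1.0]]
big_tin [([469.0, 291.0], 0.64, [426.0, 316.0]), ([513.0, 356.0], 0.31, [535.0, 441.0])]
small_tin [([348.0, 226.0], 0.7, [397.0, -1.0]), ([394.0, 246.0], 0.67, [400.0, 127.0]), ([270.0, 318.0], 0.57, [722.0, 11.0]), ([373.0, 273.0], 0.56, [502.0, 126.0])]
oblong_tin [([387.0, 363.0], 0.56, [671.0, 248.0]), ([373.0, 276.0], 0.46, [493.0, 123.0])]
big_lid [([260.0, 200.0], 0.6, [393.0, -286.0])]
small_lid [([293.0, 248.0], 0.78, [496.0, -97.0]), ([191.0, 198.0], 0.23, [490.0, -455.0])]
oblong_lid [([514.0, 356.0], 0.83, [505.0, 443.0])]
square_lid [([268.0, 317.0], 0.96, [696.0, -17.0]), ([190.0, 199.0], 0.69, [497.0, -453.0]), ([389.0, 362.0], 0.42, [652.0, 245.0])]
spool [([191.0, 197.0], 0.63, [492.0, -453.0])]
slicker [([222.0, 262.0], 0.59, [628.0, -215.0])]
side [143. 551. 872.] [[490.5, 0.0, 315.1], [0.0, 490.5, 237.7], [0.0, 0.0, 1.0]]
big_tin [([274.0, 403.0], 0.72, [380.0, 317.0])]
small_tin [([298.0, 298.0], 0.71, [462.0, 127.0]), ([346.0, 328.0], 0.67, [350.0, 131.0])]
oblong_tin [([194.0, 309.0], 0.98, [626.0, 249.0])]
big_lid [([426.0, 204.0], 0.72, [377.0, -291.0]), ([411.0, 149.0], 0.66, [501.0, -460.0]), ([258.0, 224.0], 0.32, [676.0, -16.0])]
small_lid [([352.0, 237.0], 0.58, [472.0, -101.0]), ([298.0, 298.0], 0.53, [481.0, 103.0])]
oblong_lid [([182.0, 440.0], 0.97, [481.0, 442.0]), ([194.0, 308.0], 0.24, [643.0, 238.0])]
square_lid [([256.0, 224.0], 0.57, [678.0, -12.0])]
spool [([410.0, 147.0], 0.68, [505.0, -459.0])]
slicker [([328.0, 184.0], 0.73, [616.0, -224.0]), ([427.0, 204.0], 0.41, [379.0, -299.0])]
wrist [ 216. -589.  374.] [[371.6, 0.0, 314.7], [0.0, 371.6, 242.3], [0.0, 0.0, 1.0]]
big_tin []
small_tin []
oblong_tin []
big_lid []
small_lid []
oblong_lid []
square_lid []
spool []
slicker []
```

View pics/scene0.png

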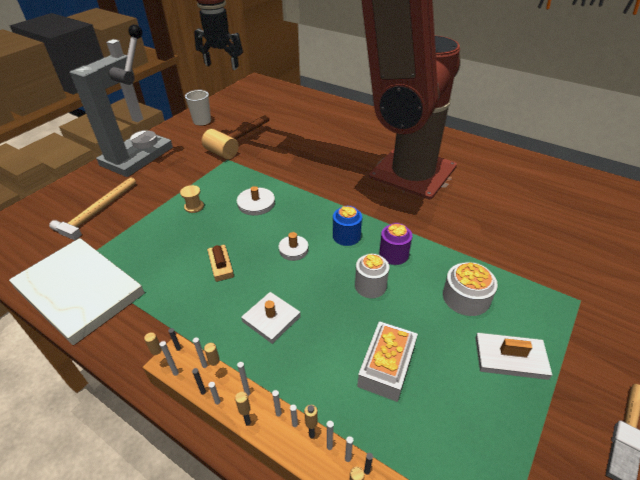

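View pics/side0.png

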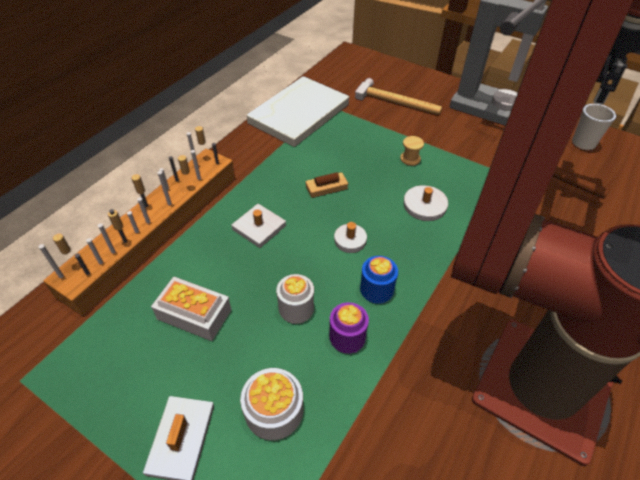

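The scene view shows the small steel tin at (372,274), next to the blue one at (347,225) and the purple one at (396,243). The big tin is at (470,287) and the oblong tin at (389,358). The lids are at (255,200) for the big one, (293,246) small, (513,355) oblong and (271,317) square. The side view agrees, with the steel tin at (296,298). Next I'll fit silhouettes in both views.

```bash
cat > fit.py <<'E'
from h import *
from scipy.optimize import minimize
def ring(rad,z): a=np.linspace(0,2*np.pi,60,endpoint=False);return np.c_[rad*np.cos(a),rad*np.sin(a),0*a+z]
def rect(a,b,z): return np.array([[i*a/2,j*b/2,z] for i in(1,-1) for j in(1,-1)])
M={'big_tin':[ring(53,0),ring(53,60),ring(41,73)],'small_tin':[ring(37,0),ring(37,70),ring(25,83)],
'oblong_tin':[rect(130,80,0),rect(130,80,48),rect(106,56,61)],'big_lid':[ring(53,0),ring(53,18)],
'small_lid':[ring(37,0),ring(37,18)],'oblong_lid':[rect(130,80,0),rect(130,80,18)],'square_lid':[rect(90,90,0),rect(90,90,18)]}
def hullmask(p,s=4):
    m=np.zeros((480*s//1,640*s),np.uint8) if 0 else np.zeros((480,640),np.uint8)
    h=cv2.convexHull(p.astype(np.float32))
    cv2.fillConvexPoly(m,np.round(h*16).astype(np.int32),255,cv2.LINE_AA,4);return m.astype(float)/255
def grey(img,px,rad):
    hsv=cv2.cvtColor(img,cv2.COLOR_RGB2HSV)
    m=((hsv[...,1]<70)&(hsv[...,2]>50)).astype(np.uint8)
    w=np.zeros_like(m);cv2.circle(w,tuple(int(v) for v in px),int(rad),1,-1);m&=w
    m=cv2.morphologyEx(m,cv2.MORPH_OPEN,np.ones((2,2),np.uint8))
    n,l,s,_=cv2.connectedComponentsWithStats(m)
    k=1+np.argmax(s[1:,4]);ok=l==k
    return hullmask(np.argwhere(ok)[:,::-1])
def fit(name,obs,x0,z0=0,yaw=None):
    P=np.vstack(M[name])
    def f(v):
        a=v[2]*.01 if len(v)>2 else 0
        c,s=np.cos(a),np.sin(a);X=P@np.array([[c,-s,0],[s,c,0],[0,0,1]]).T+[v[0],v[1],z0]
        return sum(1-np.minimum(h:=hullmask(proj(cam,X)),m).sum()/np.maximum(h,m).sum() for cam,m in obs)
    best=None
    for y in ([None] if yaw is None else yaw):
        v0=np.array(list(x0)+([] if y is None else [y*100]),float)
        S=np.vstack([v0]+[v0+15*e for e in np.eye(len(v0))])
        b=minimize(f,v0,method='Nelder-Mead',options=dict(initial_simplex=S,xatol=.05,fatol=1e-5))
        if best is None or b.fun<best.fun: best=b
    return best.x,best.fun
E
cat > a.py <<'E'
from fit import *
c={n:r.camera(n) for n in("scene","side")}
O={'big_tin':((470,287),(272,403),45,(400,317)),'small_tin':((372,274),(296,298),30,(480,127)),'oblong_tin':((389,358),(192,307),50,(645,248)),
'big_lid':((255,200),(426,203),32,(385,-289)),'small_lid':((293,246),(350,237),24,(484,-99)),'oblong_lid':((513,355),(182,438),50,(492,443)),'square_lid':((271,317),(258,224),35,(688,-15))}
vis={n:c[n]["pixels"][:,:,::-1].copy() for n in c}
for k,(a,b,rad,x0) in O.items():
    yaw=np.arange(0,np.pi,.4) if k[0] in'o' else ([0,.5,1] if k[:2]=='sq' else None)
    ms=[grey(c["scene"]["pixels"],a,rad),grey(c["side"]["pixels"],b,rad)]
    for n,m in zip(c,ms):
        cs,_=cv2.findContours((m>.5).astype(np.uint8),0,1);cv2.drawContours(vis[n],cs,-1,(0,0,255),1)
    out=[fit(k,o,x0,0,yaw) for o in ([(c["scene"],ms[0]),(c["side"],ms[1])],[(c["scene"],ms[0])],[(c["side"],ms[1])])]
    print(k,[(np.round(np.r_[v[:2],v[2:]*.573],1).tolist(),round(e,3)) for v,e in out])
v=np.hstack([vis["scene"][170:420,170:570],vis["side"][170:480,140:460][:250]])
cv2.imwrite("pics/fit0.png",v)
E
python3 a.py
```

```text
big_tin [([389.3, 310.7], np.float64(0.144)), ([392.6, 313.3], np.float64(0.058)), ([388.6, 309.4], np.float64(0.015))]
small_tin [([478.0, 113.1], np.float64(0.139)), ([481.2, 115.6], np.float64(0.036)), ([478.0, 111.1], np.float64(0.02))]
oblong_tin [([644.9, 241.7, 11.0], np.float64(0.101)), ([647.8, 243.2, 190.8], np.float64(0.012)), ([644.2, 239.7, 190.5], np.float64(0.02))]
big_lid [([384.7, -308.7], np.float64(0.149)), ([388.2, -304.8], np.float64(0.039)), ([383.3, -311.0], np.float64(0.022))]
small_lid [([479.9, -107.3], np.float64(0.206)), ([483.5, -104.1], np.float64(0.046)), ([478.9, -109.7], np.float64(0.042))]
oblong_lid [([491.7, 442.0, 114.9], np.float64(0.108)), ([493.9, 443.1, 115.3], np.float64(0.011)), ([491.8, 438.5, 115.7], np.float64(0.02))]
square_lid [([682.1, -21.7, -6.3], np.float64(0.132)), ([683.6, -19.9, 84.2], np.float64(0.012)), ([680.4, -23.8, -5.6], np.float64(0.029))]
```

View pics/fit0.png

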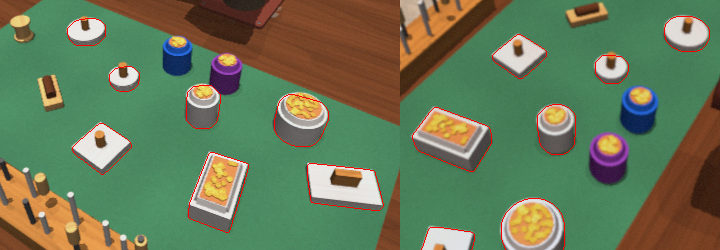

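```bash
python3 - <<'E'
from h import *
s=r.get_state();print(s["time"],np.round(s["ee_rot"],3).tolist(),s["ee_pos"],s["gripper_width"])
c=r.camera("wrist");T=np.array(s["ee_rot"])
print("cam in tool",np.round(T.T@(-np.array(c["R"]).T@c["t"]-s["ee_pos"]),1),np.round(T.T@np.array(c["R"]).T,3).tolist())
E
```

```text
1.6 [[0.972, 0.234, -0.0], [0.234, -0.972, -0.0], [-0.0, 0.0, -1.0]] [ 145.99571646 -607.70644086  199.79894218] 85.87641221139877
cam in tool [  72.4   -1.6 -174.4] [[-0.001, -0.959, -0.283], [1.0, -0.001, -0.0], [-0.0, -0.283, 0.959]]
```

```bash
cat > go.py <<'E'
import sys
from h import *
s=r.get_state();x,y,z,yaw=map(float,sys.argv[1:5]);T=np.array(s["ee_rot"])
from scipy.spatial.transform import Rotation as Ro
a=np.radians(yaw);D=np.array([[np.cos(a),np.sin(a),0],[np.sin(a),-np.cos(a),0],[0,0,-1]])
d=np.array([x,y,z])-s["ee_pos"];rv=Ro.from_matrix(T.T@D).as_rotvec(degrees=True)
print("t",round(s["time"],2),"shift_m",np.round(T.T@d/1000,4),"turn",np.round(rv,2),"rows",round(max(np.linalg.norm(d)/41.7,np.linalg.norm(rv)/7.16),1))
E
cat > wl.py <<'E'
import sys
from fit import *
import fit
fit.proj=lambda cam,X:proj(cam,X,True)
def look(items,tag=None):
    c=r.camera("wrist");vis=c["pixels"][:,:,::-1].copy();s=r.get_state()
    for k,x0,yaw,z0 in items:
        P=np.vstack(M[k])+[x0[0],x0[1],z0];q=proj(c,P,True);ctr=q.mean(0);rad=np.linalg.norm(q-ctr,axis=1).max()*1.15
        m=grey(c["pixels"],ctr,rad)
        v,e=fit.fit(k,[(c,m)],x0,z0,yaw);print(k,np.round(np.r_[v[:2],v[2:]*.573],1),"err",round(e,3),"rel.tool",np.round((np.array(s["ee_rot"]).T@(np.r_[v[:2],0]-s["ee_pos"]))[:2],1))
        cs,_=cv2.findContours((m>.5).astype(np.uint8),0,1);cv2.drawContours(vis,cs,-1,(0,0,255),1)
    if tag: cv2.imwrite(f"pics/{tag}.png",vis)
E
python3 go.py 347 -317 200 13.5
```

```text
t 1.65 shift_m [ 2.633e-01 -2.357e-01 -2.000e-04] turn [-0.    0.    0.01] rows 8.5
```

```bash
python3 -m creep '[[[0.263,-0.236,0],[0,0,0],1],[[0.263,-0.236,0],[0,0,0],1],[[0.263,-0.236,0],[0,0,0],1],[[0.263,-0.236,0],[0,0,0],1],[[0.263,-0.236,0],[0,0,0],1],[[0.263,-0.236,0],[0,0,0],1],[[0.263,-0.236,0],[0,0,0],1],[[0.263,-0.236,0],[0,0,0],1]]'
python3 -m creep '[[[0.005,-0.005,0],[0,0,0],1],[[0.005,-0.005,0],[0,0,0],1],[[0.005,-0.005,0],[0,0,0],1]]'
python3 - <<'E'
from wl import *
look([('big_lid',(386,-308),None,0)],"w1")
E
python3 go.py 445 -115 200 13.5
```

```text
time: 2.32
ee_pos: [336.0, -331.6, 200.1]
ee_rot: [[0.972, 0.233, 0.001], [0.233, -0.972, -0.001], [0.0, 0.001, -1.0]]
ft_force: [0.3, 0.1, 0.1]
gripper_width: 85.1
gripper_force: 0.0
time: 2.57
ee_pos: [339.0, -327.6, 200.1]
ee_rot: [[0.972, 0.235, -0.0], [0.235, -0.972, -0.001], [-0.0, 0.001, -1.0]]
ft_force: [-0.4, 0.0, 0.6]
gripper_width: 85.3
gripper_force: 0.0
big_lid [ 385.3 -307.5] err 0.026 rel.tool [50.3 -9.4]
t 2.62 shift_m [ 0.1533 -0.1824 -0.0002] turn [0.05 0.02 0.01] rows 5.7
```

View pics/w1.png

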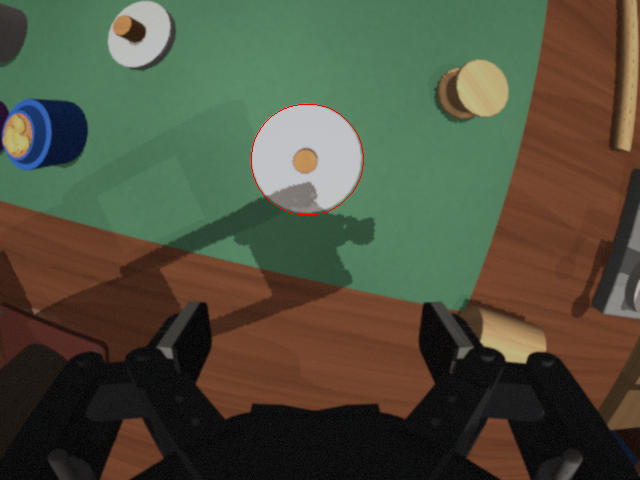

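The wrist fit gives (385.3,-307.5) for the big lid, which matches the two-camera mean. In the wrist picture the lid is at (307,160) with its knob on the middle. I'll pick it up.

```bash
python3 go.py 385.3 -307.5 27 13.5
```

```text
t 2.62 shift_m [ 0.0504 -0.0093  0.173 ] turn [0.05 0.02 0.01] rows 4.3
```

```bash
python3 -m creep '[[[0.035,-0.0065,0.02],[0,0,0],1],[[0.0505,-0.0093,0.06],[0,0,0],1],[[0.0505,-0.0093,0.1],[0,0,0],1],[[0.0505,-0.0093,0.14],[0,0,0],1],[[0.0505,-0.0093,0.165],[0,0,0],1],[[0.0505,-0.0093,0.173],[0,0,0],1],[[0.0505,-0.0093,0.173],[0,0,0],1],[[0.0505,-0.0093,0.173],[0,0,0],1]]'
python3 -m creep '[[[0,0,0],[0,0,0],-1],[[0,0,0],[0,0,0],-1],[[0,0,0],[0,0,0],-1],[[0,0,0],[0,0,0],-1],[[0,0,0],[0,0,0],-1],[[0,0,0],[0,0,0],-1],[[0,0,0],[0,0,0],-1],[[0,0,0],[0,0,0],-1]]'
```

```text
time: 3.28
ee_pos: [385.8, -308.0, 27.6]
ee_rot: [[0.973, 0.232, 0.0], [0.232, -0.973, -0.001], [0.0, 0.001, -1.0]]
ft_force: [-0.0, -0.6, 0.6]
gripper_width: 85.4
gripper_force: 0.0
time: 3.95
ee_pos: [385.9, -306.3, 26.8]
ee_rot: [[0.972, 0.234, -0.0], [0.234, -0.972, 0.0], [-0.0, -0.0, -1.0]]
ft_force: [0.1, -0.0, -0.4]
gripper_width: -0.1
gripper_force: 0.0
```

```bash
python3 - <<'E'
from h import *
ps=[r.camera(n)["pixels"] for n in("wrist","side")]
cv2.imwrite("pics/m1.png",np.hstack([ps[0][100:400,170:470],ps[1][100:400,300:600]])[:,:,::-1])
E
```

```text
(no output)
```

View pics/m1.png

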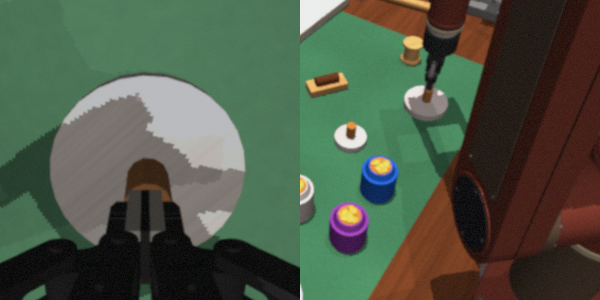

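The wrist view shows the fingers shut just behind the knob, which stands ahead of them along tool x. I'll open, back off and measure again.

```bash
python3 -m creep '[[[-0.005,0,-0.02],[0,0,0],1],[[-0.01,0,-0.05],[0,0,0],1],[[-0.025,0,-0.09],[0,0,0],1],[[-0.04,0,-0.13],[0,0,0],1],[[-0.05,0,-0.17],[0,0,0],1],[[-0.05,0,-0.173],[0,0,0],1],[[-0.05,0,-0.173],[0,0,0],1],[[-0.05,0,-0.173],[0,0,0],1]]'
python3 - <<'E'
from wl import *
look([('big_lid',(386,-308),None,0)],"w2")
c={n:r.camera(n) for n in("scene","side")}
import fit as F
F.proj=proj
for n,p in(("scene",(255,200)),("side",(426,203))):
    print(n,F.fit('big_lid',[(c[n],F.grey(c[n]["pixels"],p,35))],(386,-308)))
w=r.camera("wrist")["pixels"]
hsv=cv2.cvtColor(w,cv2.COLOR_RGB2HSV)
E
python3 - <<'E'
from h import *
w=r.camera("wrist");h=cv2.cvtColor(w["pixels"],cv2.COLOR_RGB2HSV)
m=((h[...,0]<20)&(h[...,1]>110)).astype(np.uint8);m[:110]=0;m[215:]=0;m[:,:250]=0;m[:,365:]=0
p=np.argwhere(m)[:,::-1].mean(0);print(m.sum(),p,world(w,p,52,True))
E
```

```text
time: 4.72
ee_pos: [337.3, -318.1, 199.6]
ee_rot: [[0.972, 0.233, 0.0], [0.233, -0.972, -0.0], [0.0, 0.0, -1.0]]
ft_force: [-0.1, 0.6, -0.6]
gripper_width: 85.4
gripper_force: 0.0
big_lid [ 385.1 -306.9] err 0.024 rel.tool [49.4  1.5]
scene (array([ 388.17162096, -305.00042805]), np.float64(0.03986884484809783))
side (array([ 383.0639808 , -311.14606754]), np.float64(0.023244552058111267))
424 [318.06367925 160.90566038] [ 385.94293526 -305.85621339   52.        ]
```

```bash
python3 - <<'E'
from h import *
s=r.get_state();T=np.array(s["ee_rot"]);o=[]
for n in("scene","side","wrist"):
    c=r.camera(n);v=c["pixels"][:,:,::-1].copy();f=n=="wrist"
    v=cv2.resize(v,None,fx=4,fy=4,interpolation=cv2.INTER_CUBIC)
    for y in(-42.5,0,42.5):
        for z,col in((0,(0,0,255)),(-13,(0,255,255)),(-40,(255,255,0))):
            p=proj(c,np.array(s["ee_pos"])+T@np.array([0,y,z]),f)[0]
            cv2.circle(v,tuple(int(k*4+2) for k in p),3,col,-1)
            if y==0 and z==-13: ctr=p*4
    a,b=np.clip(ctr.astype(int)-[130,200],0,None)
    if f: v=cv2.resize(v,None,fx=.25,fy=.25);a,b=150,120;v=v[b:b+300,a:a+330];v=cv2.copyMakeBorder(v,0,100,0,0,0);o.append(v[:400,:280])
    else:o.append(v[b:b+400,a:a+260])
o[2]=cv2.resize(v,(280,400)) if 0 else o[2]
cv2.imwrite("pics/tip.png",np.hstack(o))
E
```

```text
(no output)
```

View pics/tip.png

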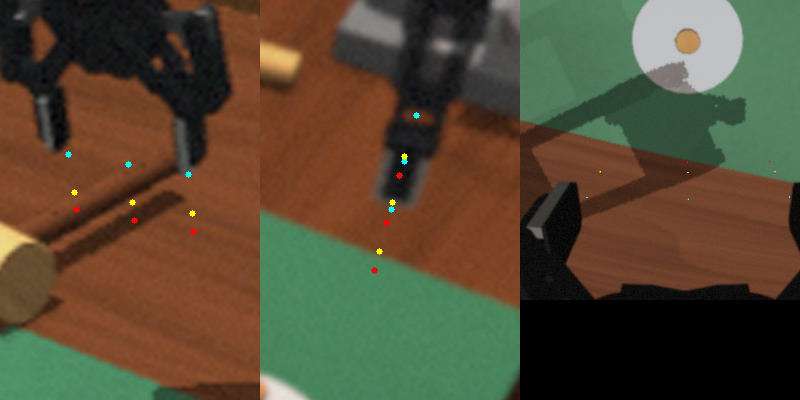

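The projected TCP dots fall well past the real fingertips. In both fixed views the open tips sit near the cyan dots, 40 mm behind the reported TCP, so the true tips are about 27 mm higher than stated. That means the fingers shut above the knob, and the lid never moved. I'll go lower, carefully.

```bash
python3 -m creep '[[[0.035,0.0015,0.02],[0,0,0],1],[[0.0495,0.0015,0.06],[0,0,0],1],[[0.0495,0.0015,0.1],[0,0,0],1],[[0.0495,0.0015,0.14],[0,0,0],1],[[0.0495,0.0015,0.175],[0,0,0],1],[[0.0495,0.0015,0.185],[0,0,0],1],[[0.0495,0.0015,0.188],[0,0,0],1],[[0.0495,0.0015,0.188],[0,0,0],1]]'
python3 -m creep '[[[0,0,0],[0,0,0],-1],[[0,0,0],[0,0,0],-1],[[0,0,0],[0,0,0],-1],[[0,0,0],[0,0,0],-1],[[0,0,0],[0,0,0],-1],[[0,0,0],[0,0,0],-1],[[0,0,0],[0,0,0],-1]]'
```

```text
time: 5.78
ee_pos: [385.8, -308.1, 12.0]
ee_rot: [[0.972, 0.234, -0.0], [0.234, -0.972, 0.0], [-0.0, -0.001, -1.0]]
ft_force: [0.0, -0.7, -0.0]
gripper_width: 85.5
gripper_force: 0.0
time: 6.37
ee_pos: [386.3, -308.6, 13.0]
ee_rot: [[0.972, 0.234, 0.001], [0.234, -0.972, -0.001], [0.001, 0.001, -1.0]]
ft_force: [-1.6, 0.1, 6.2]
gripper_width: 19.0
gripper_force: 58.5
```

```bash
python3 - <<'E'
from h import *
s=r.get_state();T=np.array(s["ee_rot"]);o=[]
for n in("scene","side","wrist"):
    c=r.camera(n);v=c["pixels"][:,:,::-1].copy()
    p=proj(c,np.array(s["ee_pos"]),n=="wrist")[0].astype(int)
    k=2 if n=="wrist" else 5
    h=np.array([130,200])//k
    v=v[p[1]-h[1]:p[1]+h[1],p[0]-h[0]:p[0]+h[0]]
    o.append(cv2.resize(v,(260,400),interpolation=cv2.INTER_CUBIC))
cv2.imwrite("pics/grip.png",np.hstack(o))
E
```

```text
(no output)
```

View pics/grip.png

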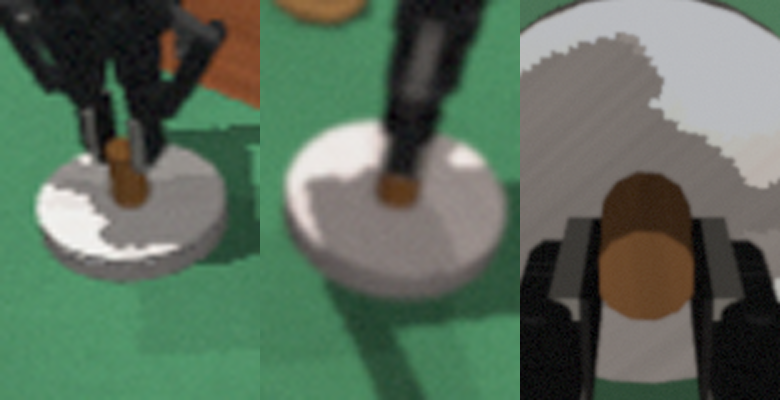

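The knob is between the pads, at (648,276) in the wrist panel, but only its top 14 mm or so is held. I'll open, go 10 mm lower and grip again.

```bash
python3 -m creep '[[[0,0,0],[0,0,0],0],[[0,0,0],[0,0,0],0],[[0,0,0.005],[0,0,0],0],[[0,0,0.01],[0,0,0],0],[[0,0,0.011],[0,0,0],0],[[0,0,0.011],[0,0,0],0]]'
python3 -m creep '[[[0,0,0],[0,0,0],-1],[[0,0,0],[0,0,0],-1],[[0,0,0],[0,0,0],-1],[[0,0,0],[0,0,0],-1],[[0,0,0],[0,0,0],-1],[[0,0,0],[0,0,0],-1]]'
```

```text
time: 7.02
ee_pos: [385.1, -307.3, -0.2]
ee_rot: [[0.972, 0.234, -0.001], [0.234, -0.972, 0.001], [-0.001, -0.002, -1.0]]
ft_force: [0.3, 0.5, -0.7]
gripper_width: 42.7
gripper_force: 0.0
time: 7.52
ee_pos: [385.9, -308.1, 1.0]
ee_rot: [[0.972, 0.234, 0.0], [0.234, -0.972, -0.0], [0.0, 0.0, -1.0]]
ft_force: [0.7, -0.3, 0.3]
gripper_width: 19.8
gripper_force: 58.7
```

```bash
python3 -m creep '[[[0,0,-0.01],[0,0,0],-1],[[0,0,-0.03],[0,0,0],-1],[[0,0,-0.06],[0,0,0],-1],[[0,0,-0.1],[0,0,0],-1],[[0.02,-0.05,-0.14],[0,0,0],-1],[[0.03,-0.09,-0.17],[0,0,0],-1],[[0.04,-0.13,-0.18],[0,0,0],-1],[[0.05,-0.17,-0.18],[0,0,0],-1]]'
python3 -m creep '[[[0.01,-0.04,0],[0,0,0],-1],[[0.02,-0.08,0],[0,0,0],-1],[[0.03,-0.12,0],[0,0,0],-1],[[0.04,-0.16,0],[0,0,0],-1],[[0.05,-0.2,0],[0,0,0],-1],[[0.06,-0.24,0],[0,0,0],-1],[[0.07,-0.28,0],[0,0,0],-1],[[0.08,-0.32,0],[0,0,0],-1]]'
python3 go.py 279 284 180 13.5
```

```text
time: 8.18
ee_pos: [395.1, -162.2, 178.5]
ee_rot: [[0.973, 0.232, 0.004], [0.232, -0.973, -0.003], [0.004, 0.004, -1.0]]
ft_force: [0.9, 1.0, -1.6]
gripper_width: 19.9
gripper_force: 59.0
time: 8.85
ee_pos: [396.4, 169.6, 175.6]
ee_rot: [[0.972, 0.234, 0.001], [0.234, -0.972, 0.0], [0.001, 0.0, -1.0]]
ft_force: [1.0, -0.6, -0.7]
gripper_width: 19.9
gripper_force: 59.0
t 8.85 shift_m [-0.0874 -0.1387 -0.0045] turn [ 0.01 -0.06  0.02] rows 3.9
```

```bash
python3 -m creep '[[[-0.025,-0.03,0],[0,0,0],-1],[[-0.05,-0.06,0],[0,0,0],-1],[[-0.075,-0.09,0],[0,0,0],-1],[[-0.095,-0.11,0],[0,0,0],-1],[[-0.095,-0.11,0],[0,0,0],-1],[[-0.095,-0.11,0],[0,0,0],-1],[[-0.095,-0.11,0],[0,0,0],-1]]'
cat > held.py <<'E'
# held lid pose from fixed cameras
import sys
from fit import *
def held(k,z0,yaw=None,rad=45,dz=True):
    s=r.get_state();x0=np.array(s["ee_pos"])[:2]
    for n in("scene","side"):
        c=r.camera(n);P=np.vstack(M[k])+[x0[0],x0[1],z0];m=grey(c["pixels"],proj(c,P).mean(0),rad)
        v,e=fit(k,[(c,m)],x0,z0,yaw);print(n,np.round(np.r_[v[:2],v[2:]*.573],1),round(e,3),"rel tcp",np.round(v[:2]-x0,1))
E
python3 - <<'E'
from wl import *
look([('big_tin',(390.6,311.3),None,0)],"w3")
from h import *
print(r.get_state()["ee_pos"])
E
python3 - <<'E'
from held import *
z=r.get_state()["ee_pos"][2]-1
held('big_lid',z)
E
python3 - <<'E'
from h import *
w=r.camera("wrist");cv2.imwrite("pics/w3b.png",w["pixels"][:,:,::-1]);s=r.get_state();T=np.array(s["ee_rot"])
h=cv2.cvtColor(w["pixels"],cv2.COLOR_RGB2HSV);g=w["pixels"]
m=((h[...,1]<60)&(h[...,2]>110)).astype(np.uint8);m[:200]=0
n,l,st,ce=cv2.connectedComponentsWithStats(m);k=1+np.argmax(st[1:,4]);print(st[k],ce[k])
E
```

```text
time: 9.43
ee_pos: [279.3, 252.2, 175.3]
ee_rot: [[0.972, 0.234, 0.001], [0.234, -0.972, 0.0], [0.001, 0.0, -1.0]]
ft_force: [0.2, -0.6, -1.1]
gripper_width: 20.0
gripper_force: 59.1
big_tin [390.2 312. ] err 0.011 rel.tool [121.4 -32.7]
[279.63532943 251.97370083 175.24831552]
scene [280.8 253.1] 0.08 rel tcp [1.1 1.1]
side [278.9 249.9] 0.032 rel tcp [-0.8 -2.1]
[  204   200   222   146 21594] [314.91275354 259.24682782]
```

View pics/w3.png

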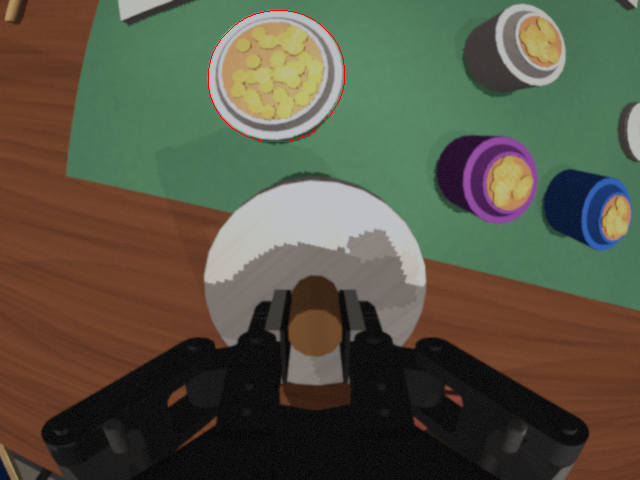

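Wrist picture: the big tin is at (276,76) with a clean fit, and the held lid is at (315,285), level and on the finger line. I'll carry it over the tin.

```bash
python3 go.py 390.2 312.1 120 13.5
```

```text
t 9.63 shift_m [ 0.1214 -0.0332  0.055 ] turn [ 0.01 -0.   -0.1 ] rows 3.3
```

```bash
python3 -m creep '[[[0.04,-0.011,0],[0,0,0],-1],[[0.08,-0.022,0],[0,0,0],-1],[[0.11,-0.03,0.01],[0,0,0],-1],[[0.1214,-0.0332,0.04],[0,0,0],-1],[[0.1214,-0.0332,0.055],[0,0,0],-1],[[0.1214,-0.0332,0.055],[0,0,0],-1],[[0.1214,-0.0332,0.055],[0,0,0],-1]]'
python3 go.py 390.2 312.1 63 13.5; python3 - <<'E'
from held import *
z=r.get_state()["ee_pos"][2]-1
held('big_lid',z)
E
```

```text
time: 10.22
ee_pos: [388.9, 311.8, 118.7]
ee_rot: [[0.973, 0.232, -0.003], [0.232, -0.973, -0.002], [-0.004, 0.001, -1.0]]
ft_force: [-0.1, -0.3, -1.7]
gripper_width: 19.7
gripper_force: 59.2
t 10.22 shift_m [ 0.0016 -0.0001  0.0557] turn [ 0.06  0.2  -0.07] rows 1.3
scene [451.2 320.1] 0.357 rel tcp [62.4  8.3]
side [377.3 321.1] 0.139 rel tcp [-11.6   9.3]
```

```bash
python3 -m creep '[[[0.0008,0,0.01],[0,0,0],-1],[[0.0008,0,0.02],[0,0,0],-1],[[0.0008,0,0.03],[0,0,0],-1],[[0.0008,0,0.037],[0,0,0],-1],[[0.0008,0,0.043],[0,0,0],-1],[[0.0008,0,0.048],[0,0,0],-1],[[0.0008,0,0.052],[0,0,0],-1],[[0.0008,0,0.055],[0,0,0],-1]]'
python3 -m creep '[[[0,0,0.001],[0,0,0],-1],[[0,0,0.0015],[0,0,0],-1],[[0,0,0.0025],[0,0,0],-1],[[0,0,0.0025],[0,0,0],-1]]'
```

```text
time: 10.98
ee_pos: [390.0, 313.1, 64.3]
ee_rot: [[0.972, 0.234, -0.0], [0.234, -0.972, -0.0], [-0.0, 0.0, -1.0]]
ft_force: [-1.0, -0.9, -2.1]
gripper_width: 19.9
gripper_force: 59.2
time: 11.32
ee_pos: [390.3, 313.2, 62.6]
ee_rot: [[0.972, 0.234, 0.0], [0.234, -0.972, 0.0], [0.0, -0.0, -1.0]]
ft_force: [0.1, -0.3, -1.8]
gripper_width: 20.1
gripper_force: 59.2
```

```bash
python3 -m creep '[[[0,0.001,0.001],[0,0,0],-1],[[0,0.001,0.002],[0,0,0],-1],[[0,0.001,0.003],[0,0,0],-1],[[0,0.001,0.003],[0,0,0],-1]]'
```

```text
time: 11.65
ee_pos: [390.7, 312.2, 60.9]
ee_rot: [[0.972, 0.234, 0.0], [0.234, -0.972, -0.0], [0.0, 0.0, -1.0]]
ft_force: [-4.2, -3.8, 10.2]
gripper_width: 20.0
gripper_force: 60.5
```

```bash
python3 -m creep '[[[0,0,0],[0,0,0],0],[[0,0,0],[0,0,0],0.3],[[0,0,0],[0,0,0],0.3],[[0,0,0],[0,0,0],0.3],[[0,0,-0.03],[0,0,0],0.5],[[0,0,-0.06],[0,0,0],1],[[0,0,-0.1],[0,0,0],1],[[0,0,-0.12],[0,0,0],1]]'
python3 go.py 279 283 190 13.5
```

```text
time: 12.32
ee_pos: [391.8, 313.1, 183.7]
ee_rot: [[0.972, 0.234, 0.004], [0.234, -0.972, 0.002], [0.005, -0.001, -1.0]]
ft_force: [1.6, 1.2, 1.1]
gripper_width: 85.1
gripper_force: 0.0
t 12.32 shift_m [-0.1167  0.0028 -0.0068] turn [-0.08 -0.27  0.02] rows 2.8
```

```bash
python3 -m creep '[[[-0.03,0,0],[0,0,0],1],[[-0.055,0,0],[0,0,0],1],[[-0.055,0,0],[0,0,0],1],[[-0.055,0,0],[0,0,0],1]]'
cat > closed.py <<'E'
from wl import *
import fit as F
S={'big':(53,60),'small':(37,70)}
def closed(k,x0,px,rad,yaw=None):
    R_,h=S.get(k,(0,48))
    M['c']=[ring(R_,0),ring(R_,h+18)] if R_ else [rect(130,80,0),rect(130,80,66)]
    M['l']=[ring(R_,0),ring(R_,18)] if R_ else M['oblong_lid']
    look([('l',x0,yaw,h)])
    F.proj=proj
    for n,p in zip(("scene","side"),px):
        c=r.camera(n);v,e=F.fit('c',[(c,F.grey(c["pixels"],p,rad))],x0,0,yaw);print(n,np.round(np.r_[v[:2],v[2:]*.573],1),round(e,3))
E
python3 - <<'E'
from closed import *
closed('big',(390.3,312),((470,285),(272,403)),48)
E
python3 go.py 510 404 200 115
```

```text
time: 12.65
ee_pos: [336.4, 299.3, 179.4]
ee_rot: [[0.972, 0.235, 0.001], [0.235, -0.972, 0.0], [0.001, -0.0, -1.0]]
ft_force: [-0.3, -0.5, -0.1]
gripper_width: 85.5
gripper_force: 0.0
l [390.4 312.9] err 0.017 rel.tool [54.7 -0.5]
scene [392.  313.8] 0.02
side [388.5 310.2] 0.036
t 12.8 shift_m [ 0.192  -0.0614 -0.0205] turn [ 2.000e-02 -3.000e-02 -1.015e+02] rows 14.2
```

The big lid is home: the wrist fit puts it within 1 mm of the tin. Next is the oblong lid.

```bash
python3 -m creep '[[[0.192,-0.061,-0.02],[0,0,-101.5],1],[[0.192,-0.061,-0.02],[0,0,-101.5],1],[[0.192,-0.061,-0.02],[0,0,-101.5],1],[[0.192,-0.061,-0.02],[0,0,-101.5],1],[[0.192,-0.061,-0.02],[0,0,-101.5],1],[[0.192,-0.061,-0.02],[0,0,-101.5],1],[[0.192,-0.061,-0.02],[0,0,-101.5],1],[[0.192,-0.061,-0.02],[0,0,-101.5],1]]'
python3 go.py 510 404 200 115
```

```text
time: 13.47
ee_pos: [510.6, 403.5, 197.2]
ee_rot: [[0.324, 0.946, -0.002], [0.946, -0.324, -0.001], [-0.002, -0.002, -1.0]]
ft_force: [-0.9, -0.6, -0.4]
gripper_width: 85.7
gripper_force: 0.0
t 13.47 shift_m [ 0.0003 -0.0007 -0.0028] turn [ -0.13   0.07 -43.89] rows 6.1
```

```bash
python3 -m creep '[[[0,0,0],[0,0,-44],1],[[0,0,0],[0,0,-44],1],[[0,0,0],[0,0,-44],1],[[0,0,0],[0,0,-44],1],[[0,0,0],[0,0,-44],1],[[0,0,0],[0,0,-44],1],[[0,0,0],[0,0,-44],1],[[0,0,0],[0,0,-44],1]]'
cat > knob.py <<'E'
from h import *
def knob(x0,ztop=54,rad=40):
    w=r.camera("wrist");h=cv2.cvtColor(w["pixels"],cv2.COLOR_RGB2HSV)
    m=((h[...,0]<20)&(h[...,1]>110)&(h[...,2]>120)).astype(np.uint8);k=np.zeros_like(m)
    cv2.circle(k,tuple(int(v) for v in proj(w,np.array([*x0,ztop]),True)[0]),rad,1,-1);m&=k
    n,l,s,c=cv2.connectedComponentsWithStats(m);i=1+np.argmax(s[1:,4])
    p=np.argwhere(l==i)[:,::-1].astype(np.float32)
    q=np.array([world(w,a,ztop,True)[:2] for a in p],np.float32)
    b=cv2.minAreaRect(q);print("knob top",np.round(b[0],1),"size",np.round(b[1],1),"ang",round(b[2],1))
E
python3 - <<'E'
from wl import *
look([('oblong_lid',(492.9,440.8),[2.0],0)])
from knob import knob
knob((492.9,440.8),54,50)
E
```

```text
time: 14.13
ee_pos: [509.9, 403.3, 198.6]
ee_rot: [[-0.417, 0.909, -0.001], [0.909, 0.417, -0.0], [-0.0, -0.001, -1.0]]
ft_force: [-0.2, -0.3, 0.8]
gripper_width: 85.5
gripper_force: 0.0
oblong_lid [493.9 442.6 115.3] err 0.047 rel.tool [42.3  2.1]
knob top [491.4 454.6] size [ 6.  25.9] ang 24.7
```

```bash
python3 go.py 493.5 441.7 1 115.3
```

```text
t 14.23 shift_m [0.0416 0.0014 0.1979] turn [-0.03  0.   -0.7 ] rows 4.8
```

```bash
python3 -m creep '[[[0.03,0.001,0.02],[0,0,-0.7],1],[[0.0416,0.0014,0.06],[0,0,-0.7],1],[[0.0416,0.0014,0.1],[0,0,-0.7],1],[[0.0416,0.0014,0.14],[0,0,-0.7],1],[[0.0416,0.0014,0.17],[0,0,-0.7],1],[[0.0416,0.0014,0.19],[0,0,-0.7],0.5],[[0.0416,0.0014,0.198],[0,0,-0.7],0.3],[[0.0416,0.0014,0.198],[0,0,-0.7],0.3]]'
python3 -m creep '[[[0,0,0],[0,0,0],-1],[[0,0,0],[0,0,0],-1],[[0,0,0],[0,0,0],-1],[[0,0,0],[0,0,0],-1],[[0,0,0],[0,0,0],-1],[[0,0,0],[0,0,0],-1]]'
```

```text
time: 14.9
ee_pos: [491.4, 440.5, -1.5]
ee_rot: [[-0.429, 0.903, -0.004], [0.903, 0.429, -0.003], [-0.001, -0.005, -1.0]]
ft_force: [-0.8, 0.5, 0.2]
gripper_width: 55.7
gripper_force: 0.0
time: 15.4
ee_pos: [495.0, 443.1, 4.2]
ee_rot: [[-0.43, 0.903, 0.004], [0.903, 0.43, 0.003], [0.001, 0.005, -1.0]]
ft_force: [-0.2, -0.3, 6.3]
gripper_width: 14.7
gripper_force: 61.8
```

```bash
python3 -m creep '[[[0,0,0],[0,0,0],-1],[[0,0,0],[0,0,0],-1],[[0,0,0],[0,0,0],-1],[[0,0,0],[0,0,0],-1],[[0,0,0],[0,0,0],-1],[[0,0,0],[0,0,0],-1]]'; python3 -m creep '[[[0,0,0],[0,0,0],-1]]'
```

```text
time: 15.9
ee_pos: [495.0, 443.1, 4.2]
ee_rot: [[-0.43, 0.903, 0.004], [0.903, 0.43, 0.003], [0.001, 0.005, -1.0]]
ft_force: [-0.7, 0.5, 7.0]
gripper_width: 14.3
gripper_force: 61.8
time: 15.98
ee_pos: [495.0, 443.1, 4.2]
ee_rot: [[-0.43, 0.903, 0.004], [0.903, 0.43, 0.003], [0.001, 0.005, -1.0]]
ft_force: [0.5, -0.2, 7.0]
gripper_width: 14.6
gripper_force: 61.8
```

```bash
python3 -m creep '[[[0,0,-0.01],[0,0,0],-1],[[0,0,-0.03],[0,0,0],-1],[[0,0,-0.06],[0,0,0],-1],[[0,0,-0.1],[0,0,0],-1],[[0,0,-0.14],[0,0,0],-1],[[0,0,-0.17],[0,0,0],-1],[[0,0,-0.18],[0,0,0],-1],[[0,0,-0.18],[0,0,0],-1]]'
python3 go.py 499 213 180 10.9
python3 - <<'E'
from held import *
z=r.get_state()["ee_pos"][2]-4
held('oblong_lid',z,[2.0],60)
E
```

```text
time: 16.65
ee_pos: [495.0, 443.2, 186.5]
ee_rot: [[-0.431, 0.903, 0.006], [0.903, 0.431, 0.005], [0.001, 0.008, -1.0]]
ft_force: [0.3, 0.3, -1.8]
gripper_width: 14.6
gripper_force: 60.8
t 16.65 shift_m [-0.2095 -0.0956  0.0055] turn [  0.25  -0.46 104.61] rows 14.6
scene [503.9 428.8 112.1] 0.185 rel tcp [  8.8 -14.4]
side [490.2 440.4 115.3] 0.062 rel tcp [-4.8 -2.8]
```

```bash
python3 -m creep '[[[-0.026,-0.012,0],[0,0,7],-1],[[-0.052,-0.024,0],[0,0,14],-1],[[-0.078,-0.036,0.002],[0,0,21],-1],[[-0.104,-0.048,0.003],[0,0,28],-1],[[-0.13,-0.06,0.004],[0,0,35],-1],[[-0.156,-0.072,0.005],[0,0,42],-1],[[-0.182,-0.084,0.005],[0,0,49],-1],[[-0.21,-0.096,0.005],[0,0,56],-1]]'
python3 go.py 499 213 180 10.9
```

```text
time: 17.42
ee_pos: [494.3, 209.2, 172.5]
ee_rot: [[0.512, 0.859, -0.006], [0.859, -0.512, -0.001], [-0.004, -0.005, -1.0]]
ft_force: [0.7, -0.2, -0.5]
gripper_width: 14.4
gripper_force: 60.7
t 17.42 shift_m [ 0.0056  0.0021 -0.0075] turn [-0.14  0.35 48.28] rows 6.7
```

```bash
python3 -m creep '[[[0.003,0,-0.005],[0,0,7],-1],[[0.005,0.002,-0.0075],[-0.14,0.3,14],-1],[[0.005,0.002,-0.0075],[-0.14,0.3,21],-1],[[0.005,0.002,-0.0075],[-0.14,0.3,28],-1],[[0.005,0.002,-0.0075],[-0.14,0.3,35],-1],[[0.005,0.002,-0.0075],[-0.14,0.3,42],-1],[[0.005,0.002,-0.0075],[-0.14,0.3,48.3],-1],[[0.005,0.002,-0.0075],[-0.14,0.3,48.3],-1]]'
python3 -m creep '[[[0,0,0],[0,0,0],-1],[[0,0,0],[0,0,0],-1],[[0,0,0],[0,0,0],-1]]'
python3 - <<'E'
from wl import *
look([('oblong_tin',(646,241.5),[0.19],0)],"w4")
E
python3 - <<'E'
from held import *
z=r.get_state()["ee_pos"][2]-4
held('oblong_lid',z,[0.19],65)
E
python3 go.py 646 241.5 120 10.9
```

```text
time: 18.08
ee_pos: [499.0, 213.7, 180.3]
ee_rot: [[0.982, 0.19, -0.0], [0.19, -0.982, -0.001], [-0.001, 0.0, -1.0]]
ft_force: [-1.0, -0.4, -1.5]
gripper_width: 14.6
gripper_force: 60.7
time: 18.33
ee_pos: [500.6, 214.1, 182.8]
ee_rot: [[0.98, 0.196, 0.004], [0.196, -0.981, 0.001], [0.004, 0.0, -1.0]]
ft_force: [-0.0, -0.1, -0.6]
gripper_width: 14.7
gripper_force: 60.7
oblong_tin [646.1 241.7  10.6] err 0.024 rel.tool [147.1   1.5]
scene [568.  201.5 -33.9] 0.377 rel tcp [ 67.2 -12.7]
side [483.3 251.   33.6] 0.531 rel tcp [-17.4  36.8]
t 18.48 shift_m [0.1471 0.0015 0.0645] turn [ 0.01 -0.31  0.36] rows 3.9
```

View pics/w4.png

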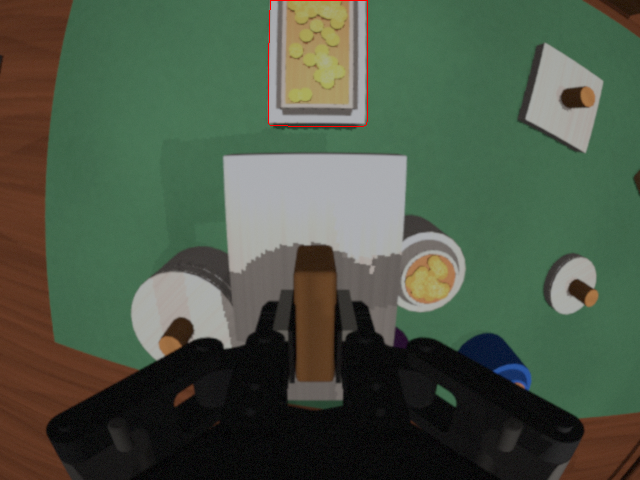

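```bash
python3 - <<'E'
from h import *
w=r.camera("wrist");s=r.get_state();T=np.array(s["ee_rot"]);p0=np.array(s["ee_pos"])
g=cv2.cvtColor(w["pixels"],cv2.COLOR_RGB2HSV)
for dz in(14,18):
  for px in((225,155.5),(405.5,153.5)):
    print(dz,np.round(T.T@(world(w,px,p0[2]+dz,True)-p0),1))
print(p0, g[145:165,315,1], g[160,215:235,1],g[160,395:415,1])
E
```

```text
14 [ 64.5 -40.8 -13.6]
14 [ 65.3  38.1 -13.6]
18 [ 64.7 -39.8 -17.6]
18 [ 65.5  37.1 -17.6]
[501.13615868 214.23283678 183.78902217] [92 94 94 91 94 95 88 57 10  7  6  7  7  7  7  7  7  7  9  9] [99 96 99 90 98 92 89 63 25  8  3  4  7  7  7  9  7  6  7  9] [ 9  9  9  7  9  7  7  9  7  7  9 24 61 93 92 97 91 93 93 91]
```

Wrist picture: the oblong tin is at (318,62), straight ahead. The held lid is square to the tool, centred in x and about 1.3 mm off in y. I'll move over the tin.

```bash
python3 -m creep '[[[0.04,0.0007,0],[0,0,0.2],-1],[[0.08,0.0014,0],[0,-0.2,0.3],-1],[[0.115,0.002,0],[0,-0.3,0.3],-1],[[0.136,0.002,0.02],[0,-0.3,0.3],-1],[[0.146,0.002,0.05],[0,-0.3,0.3],-1],[[0.1465,0.002,0.07],[0,-0.3,0.3],-1],[[0.1465,0.002,0.075],[0,-0.3,0.3],-1],[[0.1465,0.002,0.075],[0,-0.3,0.3],-1]]'
python3 -m creep '[[[0,0,0],[0,0,0],-1],[[0,0,0],[0,0,0],-1],[[0,0,0],[0,0,0],-1]]'
python3 go.py 646.3 240.9 54 10.8
```

```text
time: 19.2
ee_pos: [643.7, 240.3, 106.7]
ee_rot: [[0.982, 0.189, -0.005], [0.189, -0.982, -0.001], [-0.005, 0.0, -1.0]]
ft_force: [-1.2, -0.2, -0.9]
gripper_width: 14.8
gripper_force: 60.7
time: 19.45
ee_pos: [646.9, 241.2, 112.5]
ee_rot: [[0.982, 0.189, 0.004], [0.189, -0.982, 0.001], [0.004, -0.0, -1.0]]
ft_force: [0.3, 0.2, -0.7]
gripper_width: 14.4
gripper_force: 60.7
t 19.45 shift_m [-0.0009  0.0002  0.0585] turn [-0.01 -0.25  0.12] rows 1.4
```

```bash
python3 -m creep '[[[0,0,0.01],[0,-0.2,0.1],-1],[[0,0,0.02],[0,-0.2,0.1],-1],[[-0.001,0,0.03],[0,-0.2,0.1],-1],[[-0.001,0,0.038],[0,-0.2,0.1],-1],[[-0.001,0,0.044],[0,-0.2,0.1],-1],[[-0.001,0,0.049],[0,-0.2,0.1],-1],[[-0.001,0,0.053],[0,-0.2,0.1],-1],[[-0.001,0,0.053],[0,-0.2,0.1],-1]]'
python3 -m creep '[[[0,0,0],[0,0,0],-1],[[0,0,0],[0,0,0],-1],[[0,0,0],[0,0,0],-1]]'
python3 go.py 646.3 240.8 52 10.8
```

```text
time: 20.12
ee_pos: [644.0, 240.4, 55.3]
ee_rot: [[0.982, 0.187, -0.005], [0.187, -0.982, -0.001], [-0.005, 0.0, -1.0]]
ft_force: [-0.1, 0.9, -1.3]
gripper_width: 14.3
gripper_force: 60.7
time: 20.37
ee_pos: [645.2, 240.8, 57.5]
ee_rot: [[0.982, 0.188, -0.002], [0.188, -0.982, -0.0], [-0.002, -0.0, -1.0]]
ft_force: [0.5, 0.1, -1.5]
gripper_width: 14.5
gripper_force: 60.7
t 20.37 shift_m [0.0011 0.0002 0.0055] turn [-0.    0.11  0.01] rows 0.1
```

```bash
python3 -m creep '[[[0.0005,0,0.001],[0,0,0],-1],[[0.0005,0,0.002],[0,0,0],-1],[[0.0005,0,0.003],[0,0,0],-1],[[0.0005,0,0.004],[0,0,0],-1],[[0.0005,0,0.004],[0,0,0],-1],[[0.0005,0,0.004],[0,0,0],-1]]'
python3 go.py 646.3 240.8 52 10.8
```

```text
time: 20.87
ee_pos: [645.1, 240.7, 52.6]
ee_rot: [[0.982, 0.188, -0.003], [0.188, -0.982, -0.001], [-0.003, 0.0, -1.0]]
ft_force: [0.2, 0.6, -1.1]
gripper_width: 14.4
gripper_force: 60.8
t 20.87 shift_m [0.0012 0.0002 0.0006] turn [0.   0.19 0.01] rows 0.0
```

```bash
python3 -m creep '[[[0.001,0,0.001],[0,0.1,0],-1],[[0.001,0,0.0015],[0,0.1,0],-1],[[0.001,0,0.002],[0,0.1,0],-1],[[0.001,0,0.002],[0,0.1,0],-1]]'
```

```text
time: 21.2
ee_pos: [646.4, 241.0, 52.2]
ee_rot: [[0.982, 0.188, -0.001], [0.188, -0.982, -0.0], [-0.001, 0.0, -1.0]]
ft_force: [-4.2, -0.3, 4.9]
gripper_width: 14.4
gripper_force: 61.9
```

```bash
python3 -m creep '[[[0,0,0],[0,0,0],0],[[0,0,0],[0,0,0],0.3],[[0,0,0],[0,0,0],0.3],[[0,0,0],[0,0,0],0.3],[[0,0,-0.03],[0,0,0],0.5],[[0,0,-0.06],[0,0,0],1],[[-0.02,0,-0.1],[0,0,0],1],[[-0.05,0,-0.13],[0,0,0],1]]'
python3 -m creep '[[[-0.03,0,-0.01],[0,0,0],1],[[-0.03,0,-0.01],[0,0,0],1],[[-0.03,0,-0.01],[0,0,0],1]]'
python3 - <<'E'
from closed import *
closed('oblong',(646,241.5),((389,355),(192,303)),54,[0.19])
E
python3 go.py 443 -116 200 13.5
```

```text
time: 21.87
ee_pos: [601.1, 232.0, 180.0]
ee_rot: [[0.982, 0.187, 0.001], [0.187, -0.982, 0.0], [0.001, -0.0, -1.0]]
ft_force: [0.4, 0.5, 1.9]
gripper_width: 85.4
gripper_force: 0.0
time: 22.12
ee_pos: [570.0, 226.6, 189.5]
ee_rot: [[0.982, 0.188, 0.001], [0.188, -0.982, 0.0], [0.001, -0.0, -1.0]]
ft_force: [0.6, -0.2, -0.0]
gripper_width: 85.8
gripper_force: 0.0
l [644.9 241.6  10.9] err 0.04 rel.tool [76.1 -0.9]
scene [646.9 242.9  10.5] 0.027
side [644.4 239.2  11.2] 0.117
t 22.27 shift_m [-0.1894  0.3124 -0.0124] turn [ 0.01  0.14 -2.71] rows 8.8
```

The oblong lid is home, lined up within about 0.3°. Now the small lid.

```bash
python3 -m creep '[[[-0.19,0.312,-0.012],[0,0,0],1],[[-0.19,0.312,-0.012],[0,0,0],1],[[-0.19,0.312,-0.012],[0,0,0],1],[[-0.19,0.312,-0.012],[0,0,0],1],[[-0.19,0.312,-0.012],[0,0,0],1],[[-0.19,0.312,-0.012],[0,0,0],1],[[-0.19,0.312,-0.012],[0,0,0],1],[[-0.19,0.312,-0.012],[0,0,0],1]]'
python3 -m creep '[[[0,0,0],[0,0,0],1],[[0,0,0],[0,0,0],1],[[0,0,0],[0,0,0],1]]'
python3 - <<'E'
from wl import *
look([('small_lid',(481.7,-106.7),None,0)])
E
python3 go.py 482 -106.5 1 10.8
```

```text
time: 22.93
ee_pos: [452.7, -87.3, 198.5]
ee_rot: [[0.982, 0.188, -0.003], [0.188, -0.982, 0.0], [-0.003, -0.001, -1.0]]
ft_force: [0.7, -0.6, 0.2]
gripper_width: 85.5
gripper_force: 0.0
time: 23.18
ee_pos: [453.7, -85.6, 198.7]
ee_rot: [[0.983, 0.186, -0.002], [0.186, -0.983, 0.001], [-0.002, -0.001, -1.0]]
ft_force: [-0.3, -0.1, 0.0]
gripper_width: 85.7
gripper_force: 0.0
small_lid [ 480.3 -106.6] err 0.032 rel.tool [22.4 26.5]
t 23.23 shift_m [0.024  0.0267 0.1977] turn [-0.06  0.12  0.02] rows 4.8
```

```bash
python3 -m creep '[[[0.015,0.018,0.02],[0,0,0],1],[[0.0232,0.0267,0.06],[0,0,0],1],[[0.0232,0.0267,0.1],[0,0,0],1],[[0.0232,0.0267,0.13],[0,0,0],1],[[0.0232,0.0267,0.14],[0,0,0],1],[[0.0232,0.0267,0.14],[0,0,0],1]]'
python3 -m creep '[[[0,0,0],[0,0,0],1],[[0,0,0],[0,0,0],1]]'
python3 go.py 481 -106.6 1 10.8
```

```text
time: 23.73
ee_pos: [478.7, -104.9, 55.9]
ee_rot: [[0.982, 0.19, -0.008], [0.19, -0.982, 0.003], [-0.008, -0.004, -1.0]]
ft_force: [0.4, 0.4, 0.6]
gripper_width: 85.2
gripper_force: 0.0
time: 23.9
ee_pos: [483.1, -107.5, 61.6]
ee_rot: [[0.982, 0.189, 0.002], [0.189, -0.982, -0.002], [0.002, 0.002, -1.0]]
ft_force: [0.4, -0.4, 0.9]
gripper_width: 85.7
gripper_force: 0.0
t 23.9 shift_m [-0.002  -0.0014  0.0606] turn [ 0.11 -0.1   0.08] rows 1.5
```

```bash
python3 -m creep '[[[0,0,0.015],[0,0,0],1],[[0,0,0.03],[0,0,0],0.7],[[0,0,0.042],[0,0,0],0.5],[[0,0,0.05],[0,0,0],0.3],[[0,0,0.055],[0,0,0],0.3],[[0,0,0.057],[0,0,0],0.3],[[0,0,0.057],[0,0,0],0.3],[[0,0,0.057],[0,0,0],0.3]]'
python3 go.py 481 -106.6 1 10.8
python3 -m creep '[[[0,0,0],[0,0,0],0.3],[[0,0,0],[0,0,0],0.3],[[0,0,0],[0,0,0],0.3]]'
python3 go.py 481 -106.6 1 10.8
```

```text
time: 24.57
ee_pos: [481.7, -107.8, 3.2]
ee_rot: [[0.982, 0.187, 0.0], [0.187, -0.982, -0.001], [-0.0, 0.001, -1.0]]
ft_force: [0.3, -0.0, 0.3]
gripper_width: 55.7
gripper_force: 0.0
t 24.57 shift_m [-0.0005 -0.0013  0.0022] turn [0.05 0.01 0.01] rows 0.1
time: 24.82
ee_pos: [481.3, -107.6, 2.8]
ee_rot: [[0.982, 0.187, -0.001], [0.187, -0.982, -0.001], [-0.001, 0.0, -1.0]]
ft_force: [0.5, 0.3, -0.2]
gripper_width: 56.0
gripper_force: 0.0
t 24.82 shift_m [-0.0001 -0.0011  0.0018] turn [0.03 0.04 0.  ] rows 0.1
```

```bash
python3 -m creep '[[[0,-0.001,0.002],[0,0,0],-1],[[0,-0.001,0.002],[0,0,0],-1],[[0,-0.001,0.002],[0,0,0],-1],[[0,-0.001,0.002],[0,0,0],-1],[[0,-0.001,0.002],[0,0,0],-1],[[0,-0.001,0.002],[0,0,0],-1]]'
python3 -m creep '[[[0,0,-0.01],[0,0,0],-1],[[0,0,-0.03],[0,0,0],-1],[[0,0,-0.06],[0,0,0],-1],[[0,0,-0.1],[0,0,0],-1],[[0,0,-0.14],[0,0,0],-1],[[0,0,-0.165],[0,0,0],-1],[[0,0,-0.18],[0,0,0],-1],[[0,0,-0.18],[0,0,0],-1]]'
python3 go.py 375 93 180 10.8
python3 - <<'E'
from held import *
z=r.get_state()["ee_pos"][2]-1
held('small_lid',z,None,32)
E
```

```text
time: 25.32
ee_pos: [480.8, -106.5, 0.4]
ee_rot: [[0.982, 0.188, -0.001], [0.188, -0.982, -0.0], [-0.001, 0.0, -1.0]]
ft_force: [-0.4, 0.4, 1.5]
gripper_width: 20.0
gripper_force: 58.7
time: 25.98
ee_pos: [483.6, -107.5, 185.5]
ee_rot: [[0.982, 0.188, 0.007], [0.188, -0.982, -0.004], [0.006, 0.005, -1.0]]
ft_force: [0.2, 0.1, -0.9]
gripper_width: 20.2
gripper_force: 58.7
t 25.98 shift_m [-0.0691 -0.2173  0.0041] turn [ 0.27 -0.33  0.01] rows 5.5
scene [ 485.5 -106.6] 0.18 rel tcp [1.9 0.9]
side [ 480.2 -106.8] 0.036 rel tcp [-3.4  0.7]
```

```bash
python3 -m creep '[[[-0.012,-0.036,0.001],[0,0,0],-1],[[-0.024,-0.072,0.002],[0,0,0],-1],[[-0.036,-0.108,0.003],[0,0,0],-1],[[-0.048,-0.144,0.004],[0,0,0],-1],[[-0.06,-0.18,0.004],[0,0,0],-1],[[-0.066,-0.206,0.004],[0,0,0],-1],[[-0.069,-0.217,0.004],[0,0,0],-1],[[-0.069,-0.217,0.004],[0,0,0],-1]]'
python3 -m creep '[[[0,0,0],[0,0,0],-1],[[0,0,0],[0,0,0],-1],[[0,0,0],[0,0,0],-1],[[0,0,0],[0,0,0],-1]]'
python3 - <<'E'
from wl import *
look([('small_tin',(479.6,113.3),None,0)])
E
python3 go.py 479.5 113.3 120 10.8
python3 - <<'E'
from held import *
z=r.get_state()["ee_pos"][2]-.4
held('small_lid',z,None,32)
import fit
w=r.camera("wrist");k='small_lid';s=r.get_state();T=np.array(s["ee_rot"])
fit.proj=lambda c,X:proj(c,X,True)
P=np.vstack(M[k])+[*np.array(s["ee_pos"])[:2],z];m=grey(w["pixels"],fit.proj(w,P).mean(0),110)
v,e=fit.fit(k,[(w,m)],np.array(s["ee_pos"])[:2],z);print("wrist held",np.round(v-np.array(s["ee_pos"])[:2],1),e)
E
```

```text
time: 26.75
ee_pos: [369.9, 95.7, 174.1]
ee_rot: [[0.982, 0.191, -0.006], [0.191, -0.982, 0.0], [-0.005, -0.001, -1.0]]
ft_force: [1.1, -0.4, -1.2]
gripper_width: 19.8
gripper_force: 59.0
time: 27.08
ee_pos: [372.7, 92.9, 176.0]
ee_rot: [[0.983, 0.186, -0.002], [0.186, -0.983, -0.001], [-0.002, 0.0, -1.0]]
ft_force: [0.4, 0.3, -1.7]
gripper_width: 19.7
gripper_force: 59.0
small_tin [479.5 113.9] err 0.015 rel.tool [109.2  -0.7]
t 27.13 shift_m [ 1.088e-01 -1.000e-04  5.590e-02] turn [ 0.01  0.12 -0.09] rows 2.9
scene [372.8  94.3] 0.176 rel tcp [0.  1.3]
side [372.4  91.5] 0.088 rel tcp [-0.4 -1.5]
wrist held [0.6 1.1] 0.09357757152981783
```

```bash
python3 -m creep '[[[0.03,0,0],[0,0,0],-1],[[0.06,0,0],[0,0,0],-1],[[0.085,0,0.01],[0,0,0],-1],[[0.1,0,0.03],[0,0,0],-1],[[0.109,0,0.05],[0,0,0],-1],[[0.109,0,0.06],[0,0,0],-1],[[0.109,0,0.06],[0,0,0],-1],[[0.109,0,0.06],[0,0,0],-1]]'
python3 -m creep '[[[0,0,0],[0,0,0],-1],[[0,0,0],[0,0,0],-1],[[0,0,0],[0,0,0],-1],[[0,0,0],[0,0,0],-1],[[0,0,0],[0,0,0],-1],[[0,0,0],[0,0,0],-1]]'
python3 go.py 479.5 113.6 73 10.8
```

```text
time: 27.95
ee_pos: [478.5, 114.0, 115.8]
ee_rot: [[0.982, 0.187, -0.004], [0.187, -0.982, -0.001], [-0.004, -0.0, -1.0]]
ft_force: [0.1, -0.1, -0.4]
gripper_width: 20.0
gripper_force: 59.0
time: 28.45
ee_pos: [479.6, 114.2, 116.7]
ee_rot: [[0.982, 0.188, -0.001], [0.188, -0.982, -0.0], [-0.001, 0.0, -1.0]]
ft_force: [-0.4, -0.2, -1.8]
gripper_width: 19.9
gripper_force: 59.0
t 28.45 shift_m [-0.0002  0.0006  0.0437] turn [0.01 0.04 0.01] rows 1.0
```

```bash
python3 -m creep '[[[0,0.0005,0.008],[0,0,0],-1],[[0,0.0005,0.016],[0,0,0],-1],[[0,0.0005,0.024],[0,0,0],-1],[[0,0.0005,0.03],[0,0,0],-1],[[0,0.0005,0.035],[0,0,0],-1],[[0,0.0005,0.039],[0,0,0],-1],[[0,0.0005,0.042],[0,0,0],-1],[[0,0.0005,0.042],[0,0,0],-1]]'
python3 -m creep '[[[0,0,0.001],[0,0,0],-1],[[0,0,0.001],[0,0,0],-1],[[0,0,0.001],[0,0,0],-1]]'
python3 go.py 479.5 113.6 70.4 10.8
```

```text
time: 29.12
ee_pos: [479.1, 113.6, 73.4]
ee_rot: [[0.982, 0.188, -0.003], [0.188, -0.982, -0.0], [-0.003, -0.0, -1.0]]
ft_force: [1.0, 0.7, -1.6]
gripper_width: 20.5
gripper_force: 59.0
time: 29.37
ee_pos: [479.8, 113.7, 73.6]
ee_rot: [[0.982, 0.188, -0.001], [0.188, -0.982, -0.0], [-0.001, 0.0, -1.0]]
ft_force: [0.2, -0.3, -0.9]
gripper_width: 20.0
gripper_force: 59.0
t 29.37 shift_m [-0.0003  0.      0.0032] turn [0.01 0.04 0.01] rows 0.1
```

```bash
python3 -m creep '[[[0,0,0.001],[0,0,0],-1],[[0,0,0.002],[0,0,0],-1],[[0,0,0.003],[0,0,0],-1],[[0,0,0.0035],[0,0,0],-1],[[0,0,0.0035],[0,0,0],-1]]'
```

```text
time: 29.78
ee_pos: [479.7, 113.7, 70.3]
ee_rot: [[0.982, 0.188, -0.001], [0.188, -0.982, -0.0], [-0.001, 0.0, -1.0]]
ft_force: [-2.8, -0.5, 5.2]
gripper_width: 20.5
gripper_force: 59.8
```

Contact comes at the seat height. I'll release, lift and check.

```bash
python3 -m creep '[[[0,0,0],[0,0,0],0],[[0,0,0],[0,0,0],0.3],[[0,0,0],[0,0,0],0.3],[[0,0,0],[0,0,0],0.3],[[0,0,-0.03],[0,0,0],0.5],[[0,0,-0.06],[0,0,0],1],[[-0.02,0,-0.1],[0,0,0],1],[[-0.05,0,-0.13],[0,0,0],1]]'
python3 -m creep '[[[-0.01,0,-0.01],[0,0,0],1],[[-0.01,0,-0.01],[0,0,0],1],[[-0.01,0,-0.01],[0,0,0],1],[[-0.01,0,-0.01],[0,0,0],1]]'
python3 - <<'E'
from closed import *
closed('small',(479.5,113.6),((372,272),(296,294)),32)
s=r.camera("scene")["pixels"];d=r.camera("side")["pixels"];w=r.camera("wrist")["pixels"]
cv2.imwrite("pics/end.png",np.hstack([s[190:490,180:570],d[190:480,120:450][:290] if 0 else cv2.copyMakeBorder(d[190:480,120:450],0,0,0,0,0)][0:1]+[cv2.resize(d[190:480,120:450],(330,290))])[:,:,::-1]) if 0 else cv2.imwrite("pics/end.png",np.hstack([s[190:470,180:570],d[190:470,120:480]])[:,:,::-1])
E
```

```text
time: 30.45
ee_pos: [434.2, 104.8, 199.5]
ee_rot: [[0.982, 0.187, 0.001], [0.187, -0.982, -0.0], [0.0, 0.0, -1.0]]
ft_force: [0.5, -0.8, 1.6]
gripper_width: 85.5
gripper_force: 0.0
time: 30.78
ee_pos: [423.2, 102.9, 206.0]
ee_rot: [[0.982, 0.187, -0.002], [0.187, -0.982, -0.0], [-0.002, -0.0, -1.0]]
ft_force: [0.6, -0.7, -0.2]
gripper_width: 85.7
gripper_force: 0.0
l [480.1 114.6] err 0.027 rel.tool [59.1 -0.7]
scene [481.8 116.3] 0.036
side [478.1 111.3] 0.025
```

View pics/end.png

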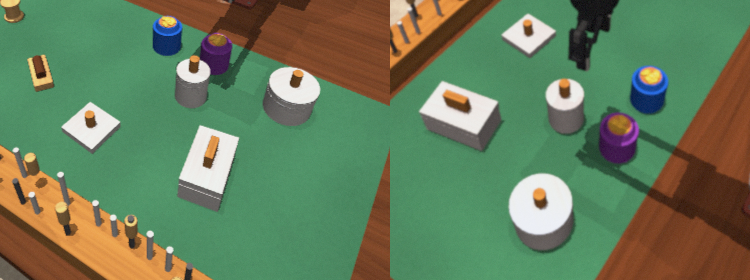

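All three lids sit level on their tins: small at (193,80), big at (291,95) and oblong at (209,165). The square lid and the bystanders are where they were, and the gripper is clear.

```bash
python3 -c "
from plant import r
print(r.finish_job())"
```

```text
the job is handed in; nothing more can be done
None
```

I put all three lids on their own tins and handed the job in at about 31 s; in the last pictures they sit level and fully down, but no verdict came back.

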